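# Try two fridge filter cassettes on the spigot gauge and sort them

### The job

Two look-alike fridge water-filter cassettes lie either side of the blue spigot gauge: slide each one flat along the counter onto the gauge pin facing it, as far as it will go without forcing it, so that both are on the gauge at once. Then slide them off again and sort them: a cassette that went fully home against the blue block goes onto the green mat, one that stopped short goes onto the orange mat. Never lift the cassettes off the counter, and leave the other kitchen things where they are.

Things in the scene. Friction and masses are not known exactly. Their poses are not given: they have to be found in the camera images.
- gauge: Spigot gauge fixed to the counter (place, yaw vary): blue block 110 (x) x 40 (y) x 66 mm tall with a level round steel pin on each y face. Origin: centre of its underside; y along both pins, z up. A cassette fully home touches the block, its centre 80 mm from this origin along y; one that does not fit is stopped by the pin's tip 30 mm short of that.
- pin_left (a point): Tip of the pin on the gauge's +y side. Pins: 24 mm diameter, 60 mm long, chamfered tip, axis 22 mm above the counter, tip 80 mm from the gauge's origin. Beside each pin two low rails (22 mm tall, inner faces 100 mm apart) guide a cassette; they flare outward and end 100 mm from the gauge's origin along y, at most 75 mm to either side of the lane's middle.
- pin_right (a point): Tip of the like pin on the gauge's -y side, with like rails.
- cassette_a: One of two outwardly identical white fridge water-filter cassettes with blue bands: block 96 (x) x 120 (y) x 62 mm tall, 0.3 to 0.65 kg, loose on the counter, outside one mouth of the gauge. A 28 mm bore runs right through along y, axis 22 mm up; both ends are alike. Whether it narrows deep inside cannot be seen, only tried. Origin: centre of the underside, z up.
- cassette_b: The other cassette; the same description as cassette_a.
- well_a (a point): Centre of the floor of the finger well in the top of this cassette: an open pocket 56 mm (x) x 60 mm (y), 22 mm deep, its floor 40 mm above the cassette's underside. Fingertips put into it can drag the cassette any way.
- well_b (a point): Centre of the floor of the finger well in the top of this cassette: an open pocket 56 mm (x) x 60 mm (y), 22 mm deep, its floor 40 mm above the cassette's underside. Fingertips put into it can drag the cassette any way.
- keep_mat: Green mat, for cassettes that fit. Flat on the counter (1 mm, looks only: things slide over its edge freely), 104 mm (x) x 600 mm (y), long side parallel to the gauge's lane, on one side of the gauge. Which mat is nearer to the robot varies. Origin: its centre, on the counter.
- return_mat: Orange mat, for cassettes that do not fit. Flat on the counter (1 mm, looks only: things slide over its edge freely), 104 mm (x) x 600 mm (y), long side parallel to the gauge's lane, on one side of the gauge. Which mat is nearer to the robot varies. Origin: its centre, on the counter.
- juice: Bystander, leave alone: yellow juice bottle with green cap, 64 mm across, 170 mm tall. Origin: centre of its underside.
- milk: Bystander, leave alone: white milk bottle with blue cap, 68 mm across, 190 mm tall. Origin: centre of its underside.
- jar: Bystander, leave alone: amber glass jar, 72 mm across, 85 mm tall. Origin: centre of its underside.
- tin: Bystander, leave alone: red food can, 74 mm across, 95 mm tall. Origin: centre of its underside.
- mug: Bystander, leave alone: blue mug, 80 mm across, 90 mm tall. Origin: centre of its underside.
Mind the look-alikes: they are no part of the job. Leave any pink look-alike of the cassette_a alone.

How it is judged:
By the outcome, as a careful person would: the job done as asked, in the order asked, and still so for the second after the job is handed in, with the robot touching nothing.
It also fails if it takes over 67 s, if anything falls off the work surface, if the arm or the gripper's body presses on something with over 40 N, if the wrist force passes 120 N, or if a joint passes its speed limit or range.

### The arm

A 6-joint arm with a two-finger parallel gripper is mounted at the origin on the work surface. World frame = base frame: x ahead of the robot, y to its left, z up, the work surface at z = 0. Lengths are in m, angles in rad, forces in N, time in s.
With the tool pointing down it reaches from about 0.375 to 0.975 m from the base axis. Payload 3.8 kg.
Tool frame: the origin (TCP) lies at the centre of the arm's flange, where the gripper is bolted on; the fingertips stand 173 mm ahead of it and the grasp point (between the pads) lies 155 mm ahead of it (bot.tip_reach is the distance from the TCP to the fingertips, in m); z points along the fingers, y is the line along which they close (so a half turn about z gives the same grasp; the last joint's range is limited). The gripper opens to 85 mm and grips with 20 to 120 N. Pads are 22 mm wide; open, the fingers measure 114 mm over their backs; the gripper's body (76 mm by 85 mm) begins 54 mm behind the grasp point. The pads swing forward as they close: fully open they stand 13 mm farther back than shut.
Start: joints at [-1.331, 0.264, 1.604, -0, 1.274, -0.037], TCP at [0.184, -0.649, 0.405] pointing down, gripper open.
Joint ranges: [-2.63, 2.63], [-0.94, 2.18], [0.31, 2.57], [-1.31, 4.45], [0, 2.66], [-2.55, 2.55]. Speed limits (rad/s): [2.57, 2.57, 3.14, 3.14, 3.14, 3.14].

### API

Orientations are given as a rotation vector (axis times angle).
In Python, from workcell import bot gives the robot as it stands.
- The arm moves only by the tool drive_tool, never from a script. Its arguments are lists of equal length, an entry for each row: "claw": the finger opening in mm, from 0 to 85.4; "slide": the shift along the world's x, y, z each as a share of 0.5 m, from -1 to 1, a list of three; "yaw": the turn about the world's z as a share of 180 degrees, from -1 to 1. A call has 1 to 8 rows; each row is the pose to reach, as a shift and turn from the pose commanded when the call began, turning the shorter way round; what a row does not reach only later rows make up. A row lasts 1/12 s, in which the tool goes at most 41.7 mm and 7.16 degrees, less where a joint would pass 70% of its speed; a pose out of reach is approached as far as the arm can. A call with a number of a shift or a turn outside -1 to 1 is refused whole. A call with a gripper value outside its range is refused whole. The fingers move at their own pace and stop on an object; "newtons" is the grip in N (left out, the last holds). Time passes only in rows, so rows that repeat a pose let the fingers close. It gives the time, the measured TCP pose, the force, the opening and the grip force at its end, in the units of the state.
- bot.read_state(): the state, without advancing time (a new reading comes with each control period).
- bot.read_camera(name): name is "side" or "top" or "wrist"; returns a dict with "color" (400x640x3 uint8, red, green, blue), "depth" (400x640 float32, m along the optical axis (not along the pixel's ray), 0 where there is no reading), "mtx" (3x3 intrinsics, pixels), "k1" (the pictures are not rectified: a ray, as slopes to the right and down, at radius r is drawn at 1 + k1 r^2 times it, then the intrinsics apply), "eye" and "rotation" of the camera in the world. Camera axes: x right, y up, looking along -z (the intrinsics and any distortion apply to the point x, -y, -z); pixel columns grow to the right and rows downward; lengths in m; the calibration is good to about 2 mm. A picture is of the moment at which its call begins.
- bot.finish_job(): hands the job in; it is judged then, once.
The state is a dict: "time": time; "q": joint angles; "joint_vel": joint speeds; "joint_torque": joint torques, N m; "tool_pos": TCP position; "tcp_rot": TCP orientation; "wrist_force": force on the tool from outside, world axes, zero at the start; "torque": the same for the moment, N m; "width": opening from 0.0 (shut) to 1.0 (fully open); "grip_force": force on a finger pad.
Only numpy, scipy, OpenCV 4.12 (cv2) and the standard library are available. Lean on these libraries where they do the work, as an engineer would, in place of code of your own. Each camera call takes 0.05 s, during which the arm holds its last target. There are 200 camera calls.

## Working session

There is one attempt and no reset: what is moved stays moved. The work goes in short steps, Python scripts to look and compute and a tool call to move; the robot and the scene stay as the last step left them, time stands still between calls to the robot, and variables do not carry over. Pictures are saved under pics/ and viewed, at most 10 in all, crops included, and the job is handed in when it is done.

Besides the shell and the picture viewer there is one more tool, called after "Call:" as name(argument=value, ...), one argument or row to a line, values as JSON. drive_tool: Moves the arm, as the interface text tells. Shift numbers are shares of 0.5 m and turn numbers shares of 180 degrees, none past 1 either way. Its arguments: {"type":"object","properties":{"claw":{"type":"array","items":{"type":"number"}},"slide":{"type":"array","items":{"type":"array","items":{"type":"number"}}},"yaw":{"type":"array","items":{"type":"number"}},"newtons":{"type":"number"}},"required":["claw","slide","yaw"]}

```bash
mkdir -p pics; ls; cat > h.py <<'E'
import numpy as np, cv2
from workcell import bot
def cloud(c):
    h,w=c['depth'].shape; K=np.array(c['mtx']); k1=c['k1']
    u,v=np.meshgrid(np.arange(w),np.arange(h))
    xd=(u-K[0,2])/K[0,0]; yd=(v-K[1,2])/K[1,1]
    x,y=xd.copy(),yd.copy()
    for _ in range(10):
        s=1+k1*(x*x+y*y); x,y=xd/s,yd/s
    d=np.stack([x,-y,-np.ones_like(x)],-1)@np.array(c['rotation']).T
    return np.array(c['eye'])+d*c['depth'][...,None], d
def onplane(c,d,z):
    e=np.array(c['eye']); return e+d*((z-e[2])/d[...,2])[...,None]
E
python3 - <<'E'
from h import *
print(bot.read_state())
for n in ('top','side'):
    c=bot.read_camera(n); cv2.imwrite(f'pics/{n}0.png',c['color'][...,::-1]); np.save(f'{n}0.npy',c,allow_pickle=True)
    print(n,c['eye'],c['rotation'],c['mtx'],c['k1'])
E
```

```text
pics
{'time': 0.0, 'q': array([-1.33090782e+00,  2.64776844e-01,  1.60536933e+00,  1.76048972e-05,
        1.27369746e+00, -3.69155738e-02]), 'joint_vel': array([-8.58340341e-04, -7.00752301e-05, -5.54492267e-04,  1.52497066e-03,
        5.41202816e-05,  2.05071575e-04]), 'joint_torque': array([-3.12052514e-03, -5.15117919e+01, -3.67317724e+01, -1.78409041e-04,
        1.30412015e-02, -7.25685368e-06]), 'tool_pos': array([ 0.18437646, -0.64897933,  0.40334814]), 'tcp_rot': array([-3.10933328e+00, -4.33098823e-01,  3.31690504e-04]), 'wrist_force': array([0.51939323, 0.69525262, 0.61560578]), 'torque': array([ 0.02401646,  0.005962  , -0.00161418]), 'grip_force': 0.0, 'width': 1.0047656398626919}
top [0.39156456 0.01353053 1.08945087] [ 0.05048865 -0.10149001 -1.54139307] [[383.9991069    0.         325.11442753]
 [  0.         383.9991069  200.47828271]
 [  0.           0.           1.        ]] -0.04274804966414007
side [0.12872222 0.68296113 0.86915887] [ 0.28394188 -0.99735337 -2.4581834 ] [[382.16573602   0.         319.46065336]
 [  0.         382.16573602 200.00985737]
 [  0.           0.           1.        ]] -0.06691103604336897
```

```bash
sed -i "s/np.array(c\['rotation'\]).T/cv2.Rodrigues(np.array(c['rotation'],float))[0].T/" h.py; python3 -c "
import cv2,numpy as np
cv2.imwrite('pics/both0.png',cv2.resize(np.vstack([cv2.imread('pics/top0.png')]),(800,500)))"
```

```text
(no output)
```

View pics/top0.png

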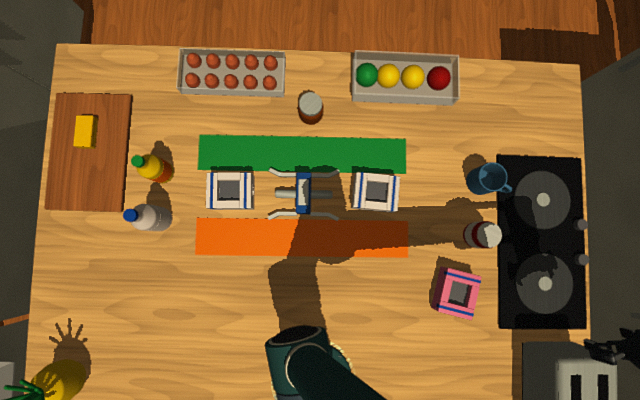

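View pics/side0.png

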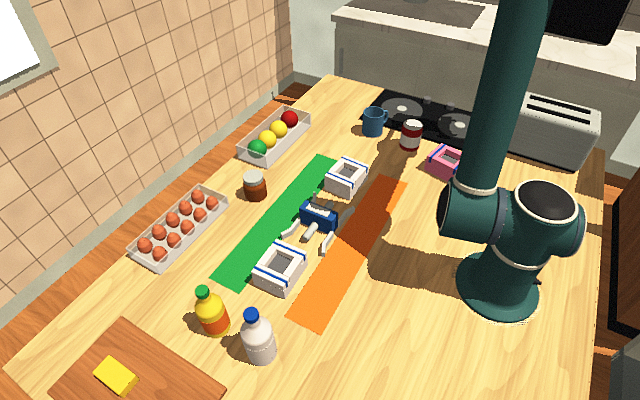

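Top view: white cassettes at about (230,189) and (377,191), the blue gauge at (303,192). The green mat is on the far side at row 154 and the orange one on the near side at row 237. The pink look-alike is at (458,293) and the bottles at (150,165) and (147,215). The side view agrees. Measuring now.

```bash
cat >> h.py <<'E'
def rect(P,m):
    q=P[m][:,:2].astype(np.float32); (cx,cy),(w,h),a=cv2.minAreaRect(q)
    return np.round([cx,cy,w,h],4),round(a,2)
def blobs(m,n=30):
    k,l,s,_=cv2.connectedComponentsWithStats(m.astype(np.uint8))
    return [l==i for i in range(1,k) if s[i,4]>n]
def meas(c):
    P,d=cloud(c); hsv=cv2.cvtColor(c['color'],cv2.COLOR_RGB2HSV); Z=P[...,2]
    out={}
    H,S,V=[hsv[...,i].astype(int) for i in range(3)]
    reg=(P[...,0]>.2)&(P[...,0]<.8)&(abs(P[...,1])<.45)
    for name,m,z in (('green',(H>45)&(H<85)&(S>120)&(Z<.02),.001),('orange',(H>5)&(H<15)&(S>210)&(Z<.02),.001)):
        for b in blobs(m&reg,500):
            print(name,*rect(onplane(c,d,z),b),b.sum())
    for b in blobs((Z>.05)&(Z<.075)&reg,150):
        print('h',np.median(Z[b]).round(4),'hsv',np.median(hsv[b],0),*rect(P,b),'plane',*rect(onplane(c,d,.062),b),b.sum())
E
python3 - <<'E'
from h import *
for n in ('top','side'):
    print(n); meas(np.load(n+'0.npy',allow_pickle=True).item())
E
```

```text
top
green [0.6317 0.0481 0.1035 0.5966] 0.73 7160
orange [0.3917 0.042  0.1046 0.5984] 0.73 7736
h 0.058 hsv [ 19.  56. 168.] [ 0.7954 -0.2413  0.2982  0.0082] 89.75 plane [ 0.7928 -0.24    0.0121  0.2976] 0.24 277
h 0.0615 hsv [ 18.  62. 226.] [0.5136 0.2423 0.0974 0.1218] 1.95 plane [0.5129 0.2414 0.0973 0.1223] 1.75 1195
h 0.0665 hsv [105.   69.5 107. ] [0.5134 0.0406 0.0397 0.1096] 89.79 plane [0.5136 0.0407 0.0398 0.1096] 89.76 606
h 0.0617 hsv [ 18.  61. 222.] [ 0.5222 -0.159   0.121   0.097 ] 86.11 plane [ 0.5217 -0.158   0.121   0.0973] 86.08 1131
h 0.0618 hsv [177. 132. 220.] [ 0.2532 -0.386   0.098   0.1207] 77.05 plane [ 0.2539 -0.3837  0.1007  0.1205] 77.31 1148
side
green [0.632  0.0484 0.1032 0.5981] 0.75 4313
orange [ 0.3943 -0.087   0.1014  0.3401] 0.97 1747
h 0.0568 hsv [ 19.  34. 220.] [ 0.7951 -0.2375  0.2992  0.008 ] 89.84 plane [ 0.789  -0.2315  0.0145  0.3061] 0.1 172
h 0.0613 hsv [173.   97.  250.5] [ 0.2564 -0.3864  0.1039  0.1128] 77.72 plane [ 0.2556 -0.3789  0.1138  0.1155] 76.62 478
h 0.0607 hsv [ 21.  21. 253.] [ 0.5213 -0.156   0.1264  0.0985] 85.36 plane [ 0.5183 -0.1491  0.1315  0.1018] 85.86 686
h 0.0602 hsv [ 11. 203. 134.] [0.7433 0.0396 0.0688 0.0472] 50.35 plane [0.7381 0.0456 0.0685 0.0528] 45.65 166
h 0.0651 hsv [106. 169. 134.] [0.5117 0.0431 0.1096 0.043 ] 0.25 plane [0.5103 0.0463 0.1151 0.0506] 0.85 501
h 0.0622 hsv [ 24.  15. 254.] [0.5137 0.2425 0.0978 0.1233] 2.13 plane [0.5118 0.2453 0.1014 0.1264] 2.06 1250
```

Call:
drive_tool(
  claw=[18, 18, 18, 18, 18, 18, 18, 18],
  slide=[
    [0.676, 0.981, 0],
    [0.676, 0.981, 0],
    [0.676, 0.981, 0],
    [0.676, 0.981, 0],
    [0.676, 0.981, 0],
    [0.676, 0.981, 0],
    [0.676, 0.981, 0],
    [0.676, 0.981, 0],
  ],
  yaw=[-0.11, -0.11, -0.11, -0.11, -0.11, -0.11, -0.11, -0.11],
  newtons=20,
)

```text
time: 0.77
tool_pos: [0.3741, -0.3728, 0.4043]
tcp_rot: [-3.139, 0.109, 0.001]
wrist_force: [1.4, -0.6, -0.2]
width: 0.212
grip_force: 0.0
```

Call:
drive_tool(
  claw=[18, 18, 18, 18, 18, 18, 18, 18],
  slide=[
    [0.296, 0.431, 0],
    [0.296, 0.431, 0],
    [0.296, 0.431, 0],
    [0.296, 0.431, 0],
    [0.296, 0.431, 0],
    [0.296, 0.431, 0],
    [0.296, 0.431, -0.22],
    [0.296, 0.431, -0.22],
  ],
  yaw=[0, 0, 0, 0, 0, 0, 0, 0],
)

```text
time: 1.43
tool_pos: [0.5228, -0.1597, 0.3242]
tcp_rot: [3.138, -0.101, 0.013]
wrist_force: [0.4, -1.2, -1.0]
width: 0.208
grip_force: 0.0
```

```bash
python3 - <<'E'
from h import *
s=bot.read_state(); print(s['tool_pos'],s['tcp_rot'],s['wrist_force'],s['width'],bot.tip_reach)
c=bot.read_camera('wrist'); cv2.imwrite('pics/w1.png',c['color'][...,::-1]); np.save('w1.npy',c,allow_pickle=True)
print(c['eye'])
meas(c)
E
```

```text
[ 0.52280831 -0.15973125  0.32421468] [ 3.13752725 -0.10122454  0.01304118] [ 0.36152732 -1.20314284 -1.029686  ] 0.2084436776558889 0.1734
[ 0.60074088 -0.16455813  0.29458479]
green [ 0.634  -0.047   0.1034  0.4061] 0.76 49767
orange [0.3912 0.1256 0.1038 0.2279] 0.56 8763
h 0.0625 hsv [ 17.  38. 207.] [ 0.523  -0.1567  0.1205  0.097 ] 86.04 plane [ 0.5233 -0.1568  0.1195  0.0986] 86.03 12476
h 0.0665 hsv [104. 145.  66.] [0.5144 0.0418 0.1097 0.042 ] 0.73 plane [0.5139 0.0388 0.1131 0.0534] 0.65 7349
h 0.062 hsv [18. 53. 88.] [ 0.4197 -0.4262  0.0247  0.0682] 76.16 plane [ 0.4187 -0.4213  0.038   0.0782] 86.29 1686
h 0.06 hsv [175. 115. 109.] [ 0.3031 -0.4267  0.0481  0.0161] 54.49 plane [ 0.31   -0.4218  0.0642  0.018 ] 49.81 479
```

View pics/w1.png

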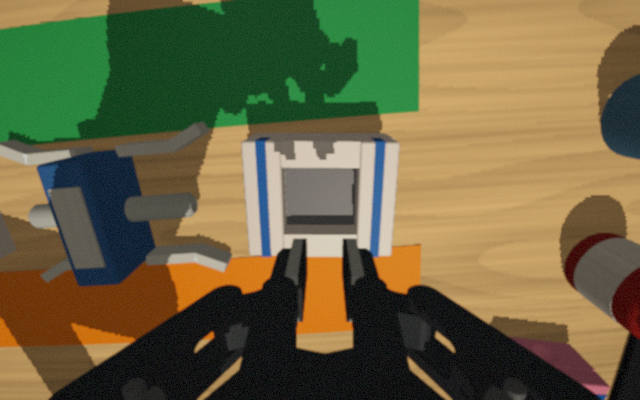

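The wrist view shows cassette B centred, with its well at (320,200) and the gauge pin to the left at (165,207). Descending into the well.

Call:
drive_tool(
  claw=[18, 18, 18, 18, 18],
  slide=[
    [0, 0.003, -0.08],
    [0, 0.004, -0.15],
    [0, 0.004, -0.17],
    [0, 0.004, -0.185],
    [0, 0.004, -0.185],
  ],
  yaw=[0, 0, 0, 0, 0],
)

```text
time: 1.9
tool_pos: [0.5195, -0.1599, 0.2286]
tcp_rot: [-3.139, 0.109, 0.004]
wrist_force: [0.1, -0.0, -0.1]
width: 0.215
grip_force: 0.0
```

Call:
drive_tool(
  claw=[18, 18, 18, 45, 45, 45, 45, 45],
  slide=[
    [0.006, 0.005, -0.008],
    [0.006, 0.005, -0.012],
    [0.006, 0.005, -0.012],
    [0.006, 0.005, -0.012],
    [0.006, 0.005, -0.012],
    [0.006, 0.005, -0.012],
    [0.006, 0.005, -0.012],
    [0.006, 0.005, -0.012],
  ],
  yaw=[0, 0, 0, 0, 0, 0, 0, 0],
  newtons=20,
)

```text
time: 2.57
tool_pos: [0.5235, -0.1573, 0.2243]
tcp_rot: [3.139, -0.108, 0.003]
wrist_force: [1.0, 0.1, 5.7]
width: 0.418
grip_force: 19.7
```

Call:
drive_tool(
  claw=[45, 45, 45, 45, 45],
  slide=[
    [-0.006, 0.006, 0],
    [-0.012, 0.012, 0],
    [-0.012, 0.016, 0],
    [-0.012, 0.016, 0],
    [-0.012, 0.016, 0],
  ],
  yaw=[0.013, 0.026, 0.026, 0.026, 0.026],
)

```text
time: 2.98
tool_pos: [0.5176, -0.1497, 0.2243]
tcp_rot: [3.14, 0.019, 0.003]
wrist_force: [0.3, -2.5, 6.0]
width: 0.419
grip_force: 20.1
```

```bash
python3 - <<'E'
from h import *
s=bot.read_state(); print(s['tool_pos'],s['tcp_rot'],s['wrist_force'],s['width'])
for n in('wrist','top'):
    c=bot.read_camera(n); cv2.imwrite(f'pics/{n}2.png',c['color'][...,::-1]); np.save(f'{n}2.npy',c,allow_pickle=True)
    print(n); meas(c)
E
```

```text
[ 0.517632   -0.14966686  0.22428009] [3.14007913e+00 1.92294371e-02 2.69464488e-03] [ 0.27504083 -2.54054558  5.98416928] 0.4192761950245497
wrist
green [ 0.6168 -0.0965  0.0684  0.3084] 0.71 58601
orange [0.4138 0.0428 0.0463 0.0952] 37.79 2691
h 0.0625 hsv [ 17.  46. 126.] [ 0.5167 -0.1499  0.0979  0.1195] 0.91 plane [ 0.5179 -0.1498  0.0993  0.1186] 0.7 27056
h 0.057 hsv [105. 167.  59.] [0.4924 0.0224 0.0093 0.0667] 84.7 plane [0.4904 0.0125 0.0205 0.0797] 70.88 2388
top
green [0.6313 0.082  0.1034 0.5288] 0.81 6012
orange [0.3913 0.115  0.1038 0.4514] 0.85 5658
h 0.0581 hsv [ 20.  54. 190.] [ 0.7956 -0.2411  0.2975  0.008 ] 89.66 plane [ 0.7931 -0.24    0.0114  0.2976] 0.24 278
h 0.0616 hsv [ 20.  62. 170.] [0.5142 0.2421 0.098  0.1215] 2.45 plane [0.5133 0.2415 0.098  0.1209] 2.58 1202
h 0.0665 hsv [104.   77.5  67.5] [0.5136 0.0407 0.0397 0.1097] 89.81 plane [0.5136 0.0407 0.0398 0.1096] 89.76 606
h 0.0618 hsv [ 19.  65. 146.] [ 0.5156 -0.1105  0.0937  0.0378] 0.76 plane [ 0.5154 -0.1099  0.093   0.0382] 1.1 292
h 0.0619 hsv [ 21.  49. 239.] [ 0.4841 -0.1814  0.0325  0.0609] 2.65 plane [ 0.4847 -0.1811  0.0326  0.0603] 1.62 211
h 0.0618 hsv [177. 123. 237.] [ 0.2532 -0.3856  0.0973  0.1209] 76.81 plane [ 0.2538 -0.3834  0.1005  0.1207] 76.8 1143
```

Call:
drive_tool(
  claw=[45, 45, 45, 45, 45, 45, 29, 29],
  slide=[
    [0, 0.02, 0],
    [-0.001, 0.04, 0],
    [-0.001, 0.06, 0],
    [-0.001, 0.08, 0],
    [-0.001, 0.1, 0],
    [-0.001, 0.1, 0],
    [-0.001, 0.1, 0],
    [-0.001, 0.1, 0],
  ],
  yaw=[0, 0, 0, 0, 0, 0, 0, 0],
)

```text
time: 3.75
tool_pos: [0.5164, -0.0987, 0.2233]
tcp_rot: [-3.141, -0.019, 0.001]
wrist_force: [0.0, 0.1, -0.6]
width: 0.338
grip_force: 0.0
```

Call:
drive_tool(
  claw=[29, 29, 29, 29, 29, 29],
  slide=[
    [0, 0.008, 0],
    [0, 0.018, 0],
    [0, 0.028, 0],
    [0, 0.038, 0],
    [-0.001, 0.046, 0],
    [-0.001, 0.046, 0],
  ],
  yaw=[0, 0, 0, 0, 0, 0],
)

```text
time: 4.25
tool_pos: [0.5156, -0.0751, 0.2228]
tcp_rot: [-3.14, -0.021, 0.002]
wrist_force: [0.3, 0.3, 0.0]
width: 0.338
grip_force: 0.0
```

Call:
drive_tool(
  claw=[29, 29, 29, 29, 29, 29, 29, 29],
  slide=[
    [0, 0.003, 0],
    [0, 0.006, 0],
    [0, 0.009, 0],
    [0, 0.012, 0],
    [0, 0.015, 0],
    [0, 0.018, 0],
    [0, 0.021, 0],
    [0, 0.024, 0],
  ],
  yaw=[0, 0, 0, 0, 0, 0, 0, 0],
)

```text
time: 4.92
tool_pos: [0.516, -0.0641, 0.2233]
tcp_rot: [3.141, 0.02, 0.0]
wrist_force: [0.2, -2.7, -0.4]
width: 0.34
grip_force: 1.0
```

Call:
drive_tool(
  claw=[29, 29, 29, 29, 29, 29, 29, 29],
  slide=[
    [0, 0.003, 0],
    [0, 0.006, 0],
    [0, 0.009, 0],
    [0, 0.012, 0],
    [0, 0.015, 0],
    [0, 0.018, 0],
    [0, 0.018, 0],
    [0, 0.018, 0],
  ],
  yaw=[0, 0, 0, 0, 0, 0, 0, 0],
)

```text
time: 5.58
tool_pos: [0.516, -0.0549, 0.2234]
tcp_rot: [-3.141, -0.02, -0.0]
wrist_force: [-0.3, -0.0, -0.1]
width: 0.341
grip_force: 0.1
```

Call:
drive_tool(
  claw=[29, 29, 29, 29, 29, 29, 29, 29],
  slide=[
    [0, 0.006, 0],
    [0, 0.012, 0],
    [0, 0.018, 0],
    [0, 0.023, 0],
    [0, 0.026, 0],
    [0, 0.028, 0],
    [0, 0.03, 0],
    [0, 0.032, 0],
  ],
  yaw=[0, 0, 0, 0, 0, 0, 0, 0],
)

```text
time: 6.25
tool_pos: [0.5161, -0.0391, 0.2234]
tcp_rot: [3.141, 0.02, 0.0]
wrist_force: [0.2, -2.5, -0.5]
width: 0.338
grip_force: 1.3
```

Call:
drive_tool(
  claw=[29, 29, 29, 29, 29, 29],
  slide=[
    [0, 0.002, 0],
    [0, 0.004, 0],
    [0, 0.006, 0],
    [0, 0.007, 0],
    [0, 0.008, 0],
    [0, 0.008, 0],
  ],
  yaw=[0, 0, 0, 0, 0, 0],
)

```text
time: 6.75
tool_pos: [0.5161, -0.0353, 0.2234]
tcp_rot: [3.141, 0.021, 0.0]
wrist_force: [0.4, -4.0, -0.4]
width: 0.336
grip_force: 2.1
```

Call:
drive_tool(
  claw=[29, 29, 29, 29],
  slide=[
    [0, 0.001, 0],
    [0, 0.002, 0],
    [0, 0.002, 0],
    [0, 0.002, 0],
  ],
  yaw=[0, 0, 0, 0],
)

```text
time: 7.08
tool_pos: [0.5161, -0.0349, 0.2234]
tcp_rot: [3.14, 0.021, 0.0]
wrist_force: [-0.6, -7.5, -0.5]
width: 0.338
grip_force: 3.8
```

```bash
python3 - <<'E'
from h import *
c=bot.read_camera('wrist'); cv2.imwrite('pics/w3.png',c['color'][...,::-1]); meas(c)
c=bot.read_camera('top'); meas(c); s=bot.read_state();print(s['tool_pos'],s['wrist_force'])
E
```

```text
green [ 0.6157 -0.0307  0.0675  0.4037] 0.76 74614
orange [0.4059 0.1923 0.0829 0.162 ] 37.8 6797
h 0.063 hsv [ 19.  45. 123.] [ 0.5251 -0.0173  0.091   0.16  ] 1.03 plane [ 0.5243 -0.0162  0.0959  0.1615] 1.08 38011
h 0.0622 hsv [ 17.  34. 240.] [ 0.4787 -0.0355  0.0436  0.0228] 89.98 plane [ 0.4829 -0.0353  0.0298  0.0437] 0.69 3444
green [0.6317 0.0481 0.1035 0.5966] 0.77 5472
orange [0.3901 0.1985 0.1036 0.2848] 1.53 3657
orange [ 0.3951 -0.2079  0.1041  0.0979] 0.42 1136
h 0.0577 hsv [ 19.  55. 179.] [ 0.7956 -0.2408  0.2973  0.0081] 89.98 plane [ 0.7931 -0.2399  0.0114  0.2975] 0.21 281
h 0.0615 hsv [ 19.   61.  220.5] [0.514  0.2423 0.0976 0.1218] 2.49 plane [0.5133 0.2415 0.0979 0.1209] 2.59 1196
h 0.0666 hsv [99.5 59.  60. ] [0.513  0.0481 0.1084 0.0243] 1.86 plane [0.5134 0.0482 0.1084 0.0242] 1.81 312
h 0.0617 hsv [ 20.  53. 235.] [ 0.4885 -0.0446  0.0422  0.1108] 0.04 plane [ 0.488  -0.0444  0.0427  0.1106] 0.04 448
h 0.0618 hsv [177. 127. 232.] [ 0.2535 -0.3851  0.0981  0.1208] 77.05 plane [ 0.2538 -0.3836  0.1001  0.1207] 76.8 1143
[ 0.51612818 -0.03495231  0.22342835] [-0.51654048 -7.52118426  0.53958054]
```

View pics/w3.png

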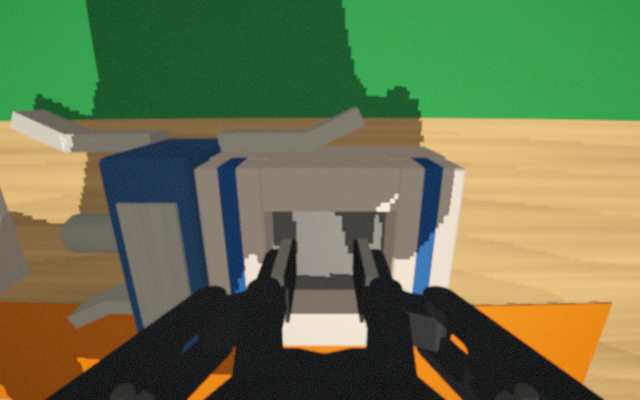

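The wrist view shows B flush against the blue block (edge near column 200), and the force rose at the home position. B fits, so it goes to the green mat. Leaving it there and going to A.

Call:
drive_tool(
  claw=[18, 18, 18, 18, 18, 18, 18, 18],
  slide=[
    [0, -0.006, 0],
    [0, -0.006, 0],
    [0, -0.006, 0.08],
    [0, -0.006, 0.16],
    [-0.001, 0.07, 0.16],
    [-0.002, 0.15, 0.16],
    [-0.003, 0.23, 0.16],
    [-0.004, 0.31, 0.16],
  ],
  yaw=[0, 0, 0, 0, 0.008, 0.008, 0.008, 0.008],
)

```text
time: 7.85
tool_pos: [0.5136, 0.1226, 0.3038]
tcp_rot: [-3.14, -0.057, -0.001]
wrist_force: [0.7, -0.5, -0.4]
width: 0.211
grip_force: 0.0
```

```bash
python3 - <<'E'
from h import *
s=bot.read_state();print(s['tool_pos'],s['tcp_rot'])
c=bot.read_camera('wrist'); meas(c)
c=bot.read_camera('top'); meas(c)
E
```

```text
[0.51356898 0.12261    0.30378718] [-3.13968200e+00 -5.72983552e-02 -7.86038957e-04]
green [0.6278 0.0971 0.0956 0.5042] 0.91 64385
orange [0.3995 0.2307 0.0717 0.1356] 8.47 3264
orange [0.3898 0.119  0.0976 0.059 ] 2.18 2373
h 0.0624 hsv [ 17.  37. 219.] [0.5141 0.2441 0.0975 0.1216] 2.0 plane [0.5147 0.2419 0.0988 0.1233] 2.07 15978
h 0.0629 hsv [ 18.  37. 209.] [ 0.5154 -0.0175  0.1102  0.1622] 0.98 plane [ 0.5145 -0.0151  0.1132  0.1634] 0.57 23219
green [ 0.6332 -0.068   0.1032  0.3642] 0.69 4161
orange [0.4127 0.1959 0.0619 0.1488] 2.9 916
orange [ 0.3938 -0.0905  0.1041  0.3333] 0.72 4207
h 0.0582 hsv [ 19.  56. 176.] [ 0.7953 -0.2411  0.0087  0.2977] 0.1 plane [ 0.7928 -0.24    0.012   0.2976] 0.24 285
h 0.0631 hsv [ 20.  57. 209.] [ 0.5149 -0.0195  0.109   0.1597] 1.25 plane [ 0.5154 -0.0195  0.1084  0.1597] 1.64 1760
h 0.062 hsv [ 19.  57. 233.] [0.4897 0.2216 0.048  0.0822] 1.54 plane [0.4891 0.221  0.0484 0.0829] 1.72 339
h 0.0619 hsv [177. 129. 229.] [ 0.254  -0.3852  0.0991  0.1195] 78.17 plane [ 0.2541 -0.3833  0.1009  0.1202] 76.8 1150
```

Call:
drive_tool(
  claw=[18, 18, 18, 18, 18, 18, 45, 45],
  slide=[
    [0, 0.08, 0],
    [0, 0.16, 0],
    [0, 0.24, 0],
    [0, 0.24, -0.06],
    [0, 0.24, -0.12],
    [0, 0.24, -0.16],
    [0, 0.24, -0.16],
    [0, 0.24, -0.16],
  ],
  yaw=[0, 0, 0, 0, 0, 0, 0, 0],
)

```text
time: 8.62
tool_pos: [0.5128, 0.2402, 0.2213]
tcp_rot: [3.14, 0.059, -0.008]
wrist_force: [-0.0, -0.3, -3.2]
width: 0.396
grip_force: 19.8
```

Call:
drive_tool(
  claw=[45, 45, 45],
  slide=[
    [0, 0, 0],
    [0, 0, 0],
    [0, 0, 0],
  ],
  yaw=[0, 0, 0],
)

```text
time: 8.87
tool_pos: [0.5146, 0.2407, 0.2246]
tcp_rot: [-3.14, -0.059, -0.003]
wrist_force: [-0.6, 0.0, -3.8]
width: 0.387
grip_force: 19.8
```

```bash
python3 - <<'E'
from h import *
s=bot.read_state();print(s['tool_pos'],s['tcp_rot'],s['wrist_force'])
c=bot.read_camera('wrist'); meas(c)
E
```

```text
[0.51460237 0.24069612 0.22456871] [-3.14027380e+00 -5.88070579e-02 -2.84459481e-03] [-0.56991632  0.02345698 -3.75584438]
green [0.616  0.1956 0.0746 0.3069] 0.89 60320
h 0.0678 hsv [ 17.  45. 133.] [0.5187 0.2413 0.0975 0.12  ] 2.54 plane [0.5171 0.2412 0.1042 0.1238] 2.49 30898
h 0.0549 hsv [105. 164.  63.] [0.4804 0.0624 0.0423 0.0047] 1.19 plane [0.4811 0.0735 0.0554 0.0133] 21.75 945
h 0.0608 hsv [ 16.  47. 110.] [0.4407 0.4162 0.0547 0.0161] 15.43 plane [0.4399 0.412  0.0305 0.0643] 71.61 3031
```

The depth shows A's top at 68 mm, so the expanding fingers have drawn it up about 5 mm. Lowering and releasing at once.

Call:
drive_tool(
  claw=[45, 45, 45, 29, 29, 29, 29],
  slide=[
    [0, 0, -0.006],
    [0, 0, -0.012],
    [0, 0, -0.012],
    [0, 0, -0.012],
    [0, 0, -0.012],
    [0, 0, -0.004],
    [0, 0, -0.002],
  ],
  yaw=[0, 0, 0, 0, 0, 0, 0],
)

```text
time: 9.5
tool_pos: [0.5143, 0.241, 0.2229]
tcp_rot: [-3.141, -0.06, -0.002]
wrist_force: [0.2, 0.5, 0.4]
width: 0.337
grip_force: 0.0
```

```bash
python3 - <<'E'
from h import *
s=bot.read_state();print(s['tool_pos'],s['tcp_rot'],s['wrist_force'])
c=bot.read_camera('wrist'); meas(c)
E
```

```text
[0.51430242 0.24099134 0.22290859] [-3.14059360e+00 -5.97672851e-02 -1.63385181e-03] [0.22698529 0.45584361 0.39002355]
green [0.6156 0.1966 0.0737 0.305 ] 0.85 60192
h 0.0625 hsv [ 17.  45. 132.] [0.5186 0.2412 0.0976 0.1198] 2.6 plane [0.5197 0.2415 0.0992 0.1187] 2.63 28871
h 0.0543 hsv [105. 165.  62.] [0.4771 0.062  0.0373 0.0043] 2.42 plane [0.4793 0.0738 0.0482 0.0114] 21.89 744
h 0.0604 hsv [ 16.  47. 109.] [0.4391 0.4161 0.0571 0.017 ] 11.14 plane [0.4409 0.4108 0.0289 0.0641] 71.56 2937
```

Call:
drive_tool(
  claw=[33, 36, 45, 45, 45, 45, 45, 45],
  slide=[
    [0, 0.001, 0],
    [0, 0.001, -0.001],
    [0, 0.001, -0.003],
    [0, 0.001, -0.005],
    [0, 0.001, -0.006],
    [-0.004, 0.001, -0.006],
    [-0.01, 0, -0.006],
    [-0.01, 0, -0.006],
  ],
  yaw=[0, 0, 0, 0, 0, -0.005, -0.01, -0.01],
)

```text
time: 10.22
tool_pos: [0.5113, 0.2415, 0.2223]
tcp_rot: [-3.139, -0.01, -0.012]
wrist_force: [2.9, -1.7, 9.0]
width: 0.403
grip_force: 21.3
```

```bash
python3 - <<'E'
from h import *
s=bot.read_state();print(s['tool_pos'],s['tcp_rot'],s['wrist_force'])
c=bot.read_camera('wrist'); meas(c); cv2.imwrite('pics/w4.png',c['color'][...,::-1])
c=bot.read_camera('top'); meas(c)
E
```

```text
[0.51134125 0.24145891 0.22233478] [-3.13935964 -0.01022818 -0.01246096] [ 2.93468812 -1.658427    8.95663951]
green [0.6119 0.1974 0.0666 0.3033] 0.9 58304
h 0.0625 hsv [ 17.  45. 132.] [0.5167 0.2419 0.0976 0.1197] 0.73 plane [0.5178 0.242  0.0988 0.1188] 0.7 29284
h 0.0521 hsv [105.  165.5  63. ] [0.4697 0.0622 0.0216 0.0031] 4.94 plane [0.4761 0.0753 0.0255 0.0056] 19.67 234
h 0.0604 hsv [ 16.  47. 108.] [0.4403 0.4173 0.057  0.0175] 15.14 plane [0.4435 0.4116 0.0323 0.0589] 70.02 3092
green [0.6317 0.0471 0.1034 0.5946] 0.74 6385
orange [ 0.3928 -0.0127  0.1041  0.4889] 0.75 6145
h 0.0583 hsv [ 20.  55. 183.] [ 0.7953 -0.2406  0.2968  0.0076] 89.45 plane [ 0.7929 -0.2399  0.2975  0.0096] 89.51 277
h 0.0615 hsv [ 17.  68. 107.] [0.5167 0.212  0.0972 0.0648] 0.64 plane [0.5166 0.2107 0.0983 0.0645] 2.59 480
h 0.063 hsv [ 21.   53.  216.5] [ 0.5147 -0.0195  0.1091  0.1596] 1.14 plane [ 0.5154 -0.0195  0.1084  0.1597] 1.64 1762
h 0.0619 hsv [177. 126. 234.] [ 0.2535 -0.3854  0.0978  0.1205] 77.3 plane [ 0.2538 -0.3837  0.0999  0.1207] 76.8 1134
```

View pics/w4.png

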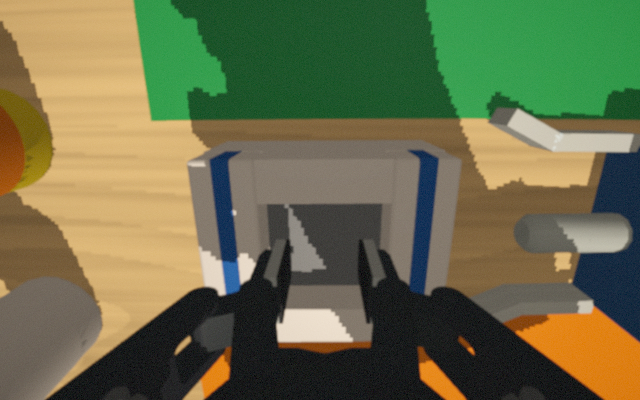

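Wrist view: cassette A is square to the lane at (325,215), with the pin at (575,232). It still needs about 5 mm in -x.

Call:
drive_tool(
  claw=[45, 45, 45, 45, 45, 45],
  slide=[
    [-0.006, 0, 0],
    [-0.011, 0, 0],
    [-0.011, -0.02, 0],
    [-0.011, -0.03, 0],
    [-0.011, -0.03, 0],
    [-0.011, -0.03, 0],
  ],
  yaw=[0, 0, 0, 0, 0, 0],
)

```text
time: 10.82
tool_pos: [0.5057, 0.227, 0.2223]
tcp_rot: [-3.138, -0.01, -0.01]
wrist_force: [1.3, 1.3, 10.6]
width: 0.398
grip_force: 21.5
```

```bash
python3 - <<'E'
from h import *
s=bot.read_state();print(s['tool_pos'],s['tcp_rot'],s['wrist_force'])
c=bot.read_camera('wrist'); meas(c)
c=bot.read_camera('top'); meas(c)
E
```

```text
[0.50565885 0.22695358 0.22229878] [-3.13822191 -0.01001279 -0.0103872 ] [ 1.25165905  1.25566795 10.56850498]
green [0.6091 0.1914 0.0603 0.3154] 0.8 55813
orange [0.4261 0.0838 0.0189 0.0354] 1.11 525
h 0.0625 hsv [ 17.  45. 132.] [0.5107 0.2276 0.0978 0.1196] 0.86 plane [0.512  0.2277 0.0992 0.1187] 0.83 29280
h 0.0557 hsv [105. 164.  63.] [0.4872 0.0623 0.0576 0.0055] 4.06 plane [0.4862 0.0724 0.0689 0.0166] 19.32 1757
h 0.0578 hsv [ 16.  47. 114.] [0.4322 0.4142 0.0134 0.0526] 87.0 plane [0.4369 0.4052 0.0186 0.0622] 69.77 1691
green [0.6317 0.0481 0.1035 0.5966] 0.76 6307
orange [ 0.3929 -0.0197  0.1043  0.4747] 0.68 5901
h 0.0583 hsv [ 19.  55. 182.] [ 0.7953 -0.2407  0.297   0.0083] 89.93 plane [ 0.7933 -0.24    0.0109  0.2976] 0.26 281
h 0.0628 hsv [ 21.  54. 215.] [ 0.5148 -0.0195  0.1093  0.1599] 1.22 plane [ 0.5154 -0.0195  0.1084  0.1597] 1.64 1761
h 0.0616 hsv [ 17.  68. 104.] [0.5104 0.1929 0.0959 0.0572] 2.75 plane [0.5103 0.193  0.0953 0.0564] 2.52 453
h 0.0618 hsv [177. 126. 233.] [ 0.2535 -0.3853  0.0984  0.1207] 77.21 plane [ 0.2539 -0.3832  0.1009  0.1207] 76.8 1140
```

Call:
drive_tool(
  claw=[45, 45, 45, 45, 45, 45, 29, 29],
  slide=[
    [0, -0.02, 0],
    [0.001, -0.04, 0],
    [0.001, -0.06, 0],
    [0.002, -0.08, 0],
    [0.002, -0.092, 0],
    [0.002, -0.092, 0],
    [0.002, -0.092, 0],
    [0.002, -0.092, 0.002],
  ],
  yaw=[0, 0, 0, 0, 0, 0, 0, 0],
)

```text
time: 11.58
tool_pos: [0.5055, 0.1802, 0.2216]
tcp_rot: [-3.14, -0.01, -0.005]
wrist_force: [-1.6, -0.7, -0.1]
width: 0.337
grip_force: 0.0
```

Call:
drive_tool(
  claw=[29, 29, 29, 29, 29, 29, 29],
  slide=[
    [0.006, 0, 0.002],
    [0.012, 0, 0.002],
    [0.012, -0.01, 0.002],
    [0.012, -0.022, 0.002],
    [0.012, -0.034, 0.002],
    [0.012, -0.044, 0.002],
    [0.012, -0.048, 0.002],
  ],
  yaw=[0, 0, 0, 0, 0, 0, 0],
)

```text
time: 12.17
tool_pos: [0.5103, 0.1549, 0.221]
tcp_rot: [3.141, 0.009, -0.001]
wrist_force: [-0.1, 1.3, -0.2]
width: 0.34
grip_force: 1.1
```

Call:
drive_tool(
  claw=[29, 29, 29, 29, 29],
  slide=[
    [0, -0.002, 0],
    [0, -0.004, 0],
    [0, -0.006, 0],
    [0, -0.008, 0],
    [0, -0.01, 0],
  ],
  yaw=[0, 0, 0, 0, 0],
)

```text
time: 12.58
tool_pos: [0.5103, 0.1508, 0.2211]
tcp_rot: [3.141, 0.011, -0.001]
wrist_force: [-0.1, 1.7, -1.1]
width: 0.337
grip_force: 0.8
```

Call:
drive_tool(
  claw=[29, 29, 29, 29, 29],
  slide=[
    [0, -0.002, 0],
    [0, -0.004, 0],
    [0, -0.006, 0],
    [0, -0.007, 0],
    [0, -0.007, 0],
  ],
  yaw=[0, 0, 0, 0, 0],
)

```text
time: 13.0
tool_pos: [0.5107, 0.1481, 0.2215]
tcp_rot: [-3.14, -0.009, -0.001]
wrist_force: [1.0, 7.4, -1.8]
width: 0.335
grip_force: 3.3
```

Call:
drive_tool(
  claw=[29, 29, 29],
  slide=[
    [0, -0.001, 0],
    [0, -0.002, 0],
    [0, -0.002, 0],
  ],
  yaw=[0, 0, 0],
)

```text
time: 13.25
tool_pos: [0.5107, 0.1475, 0.2217]
tcp_rot: [-3.139, -0.009, -0.001]
wrist_force: [0.5, 8.8, -1.4]
width: 0.337
grip_force: 4.4
```

```bash
python3 - <<'E'
from h import *
s=bot.read_state();print(s['tool_pos'],s['tcp_rot'],s['wrist_force'])
c=bot.read_camera('wrist'); meas(c); cv2.imwrite('pics/w5.png',c['color'][...,::-1])
c=bot.read_camera('top'); meas(c)
E
```

```text
[0.51071326 0.14753989 0.22165153] [-3.13860934e+00 -9.08544377e-03 -1.43582179e-03] [ 0.51952181  8.81840851 -1.42436058]
green [0.6109 0.152  0.0657 0.394 ] 0.25 72004
orange [0.4345 0.2915 0.0296 0.0563] 37.7 946
orange [0.3681 0.2367 0.0126 0.0675] 51.27 536
h 0.0658 hsv [104.  52. 171.] [0.5145 0.0186 0.1107 0.0906] 1.25 plane [0.5148 0.0362 0.1263 0.0818] 18.96 27773
h 0.0632 hsv [ 17.  44. 144.] [0.5115 0.1505 0.0977 0.1198] 1.19 plane [0.5124 0.1508 0.1003 0.1195] 1.24 28609
green [0.6317 0.0481 0.1035 0.5966] 0.75 5547
orange [ 0.3938 -0.0777  0.104   0.3591] 0.84 4495
h 0.0581 hsv [ 19.  56. 177.] [ 0.7952 -0.241   0.2978  0.0084] 89.52 plane [ 0.7929 -0.2399  0.2974  0.01  ] 89.47 280
h 0.0628 hsv [ 20.  57. 209.] [ 0.5155 -0.0196  0.1087  0.1601] 1.87 plane [ 0.5154 -0.0195  0.1084  0.1597] 1.64 1756
h 0.0632 hsv [ 18.  65. 109.] [0.4817 0.1712 0.0371 0.0704] 0.81 plane [0.4825 0.1716 0.0376 0.0699] 1.67 247
h 0.0618 hsv [177. 129. 229.] [ 0.2532 -0.3857  0.0982  0.1209] 76.3 plane [ 0.2538 -0.3834  0.1005  0.1207] 76.8 1145
```

View pics/w5.png

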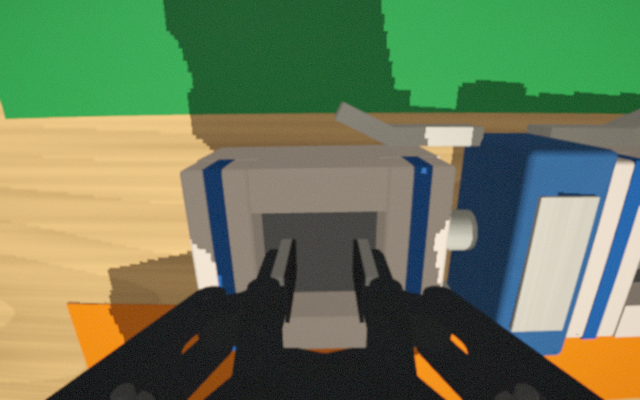

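A stopped with its front edge near column 445 and the pin still visible at (462,230). Its centre is 110 mm from the gauge origin, and the force rises there, so it stopped short and goes to the orange mat. Both are on the gauge. Now sliding A off.

Call:
drive_tool(
  claw=[29, 29, 29, 29, 29, 29, 29, 29],
  slide=[
    [0, 0.006, 0],
    [0, 0.014, 0],
    [0, 0.03, 0],
    [0, 0.05, 0],
    [0, 0.07, 0],
    [-0.001, 0.095, 0],
    [-0.001, 0.12, 0],
    [-0.001, 0.145, 0],
  ],
  yaw=[0, 0, 0, 0, 0, 0, 0, 0],
)

```text
time: 14.02
tool_pos: [0.5099, 0.2203, 0.2213]
tcp_rot: [3.141, 0.011, -0.0]
wrist_force: [0.3, -3.1, 0.1]
width: 0.335
grip_force: 1.3
```

Call:
drive_tool(
  claw=[29, 29, 29, 29, 33, 36, 45, 45],
  slide=[
    [0, 0.02, 0],
    [0, 0.04, 0],
    [0, 0.04, 0.002],
    [0, 0.036, 0.003],
    [0, 0.034, 0.003],
    [0, 0.034, 0.001],
    [0, 0.034, -0.001],
    [0, 0.034, -0.003],
  ],
  yaw=[0, 0, 0, 0, 0, 0, 0, 0],
)

```text
time: 14.68
tool_pos: [0.5103, 0.2359, 0.2223]
tcp_rot: [-3.14, -0.009, 0.0]
wrist_force: [-9.3, -0.8, 22.3]
width: 0.403
grip_force: 22.9
```

```bash
python3 - <<'E'
from h import *
s=bot.read_state();print(s['tool_pos'],s['tcp_rot'],s['wrist_force'])
c=bot.read_camera('wrist'); meas(c)
c=bot.read_camera('top'); meas(c)
E
```

```text
[0.51025499 0.23590336 0.22229731] [-3.14048868e+00 -8.73972341e-03  4.29647177e-04] [-9.31713454 -0.75821992 22.34394072]
green [0.6102 0.1951 0.0634 0.3078] 0.85 57071
h 0.0624 hsv [ 17.  46. 132.] [0.5103 0.2362 0.0982 0.1196] 0.36 plane [0.512  0.2362 0.0992 0.1187] 0.34 28162
h 0.0538 hsv [105. 165.  63.] [0.4783 0.0624 0.0383 0.0036] 1.43 plane [0.4806 0.0742 0.0481 0.0106] 19.87 696
h 0.0599 hsv [ 16.  47. 109.] [0.437  0.4158 0.0556 0.0161] 6.95 plane [0.4404 0.4096 0.0266 0.0621] 69.49 2655
green [0.6317 0.0483 0.1035 0.5969] 0.78 6303
orange [ 0.3928 -0.0155  0.1042  0.4832] 0.7 6043
h 0.0582 hsv [ 19.  55. 183.] [ 0.7957 -0.2406  0.0085  0.2972] 0.01 plane [ 0.7931 -0.24    0.0114  0.2976] 0.24 283
h 0.063 hsv [ 21.  54. 216.] [ 0.5152 -0.0195  0.1091  0.16  ] 1.67 plane [ 0.5154 -0.0195  0.1084  0.1597] 1.64 1761
h 0.0617 hsv [ 17.  68. 104.] [0.5101 0.2026 0.0954 0.0595] 2.23 plane [0.51   0.2023 0.0954 0.0591] 2.56 462
h 0.062 hsv [177.  126.  233.5] [ 0.2536 -0.3858  0.0989  0.1201] 77.32 plane [ 0.254  -0.3838  0.0997  0.1202] 76.8 1142
```

Call:
drive_tool(
  claw=[45, 45, 45, 45, 45, 45, 45, 45],
  slide=[
    [-0.01, 0, 0.002],
    [-0.04, 0, 0.002],
    [-0.075, 0, 0.002],
    [-0.11, 0, 0.002],
    [-0.145, 0, 0.002],
    [-0.18, 0, 0.002],
    [-0.215, 0, 0.002],
    [-0.24, 0, 0.002],
  ],
  yaw=[0, 0.002, 0.002, 0.002, 0.002, 0.002, 0.002, 0.002],
)

```text
time: 15.45
tool_pos: [0.3908, 0.2359, 0.2225]
tcp_rot: [-3.139, -0.02, -0.009]
wrist_force: [4.3, -0.1, 4.8]
width: 0.405
grip_force: 21.3
```

Call:
drive_tool(
  claw=[45, 45],
  slide=[
    [0, 0, 0],
    [0, 0, 0],
  ],
  yaw=[0, 0],
)

```text
time: 15.62
tool_pos: [0.3897, 0.2359, 0.2224]
tcp_rot: [-3.14, -0.019, -0.001]
wrist_force: [-4.8, -0.0, 13.4]
width: 0.402
grip_force: 23.2
```

```bash
python3 - <<'E'
from h import *
s=bot.read_state();print(s['tool_pos'],s['tcp_rot'],s['wrist_force'])
c=bot.read_camera('wrist'); meas(c)
c=bot.read_camera('top'); meas(c)
E
```

```text
[0.38970379 0.23587987 0.22235585] [-3.14020738e+00 -1.91173109e-02 -7.93084539e-04] [-4.80473909e+00 -2.87976151e-03  1.34210068e+01]
orange [0.3914 0.1276 0.1033 0.1849] 0.59 17089
h 0.0624 hsv [ 17.  46. 130.] [0.3902 0.2362 0.0978 0.1197] 0.65 plane [0.3915 0.2362 0.0992 0.1187] 0.72 28230
green [0.6317 0.0481 0.1035 0.5966] 0.77 7178
orange [ 0.3931 -0.0368  0.1041  0.4407] 0.73 5559
h 0.0582 hsv [ 19.  56. 176.] [ 0.7956 -0.2416  0.2987  0.0085] 89.98 plane [ 0.793  -0.24    0.0117  0.2976] 0.24 272
h 0.063 hsv [ 20.  57. 208.] [ 0.5145 -0.0195  0.1093  0.1597] 0.93 plane [ 0.5154 -0.0195  0.1084  0.1597] 1.64 1762
h 0.0618 hsv [ 17.  67. 104.] [0.3903 0.2113 0.0951 0.0743] 0.49 plane [0.3909 0.2105 0.0951 0.0751] 1.58 542
h 0.0618 hsv [177. 129. 228.] [ 0.2537 -0.3857  0.0987  0.1199] 77.37 plane [ 0.254  -0.3838  0.0999  0.1202] 76.8 1142
```

A sits within about 1 mm of the orange mat's mid-line. Releasing it and returning to B.

Call:
drive_tool(
  claw=[29, 18, 18, 18, 18, 18, 18, 18],
  slide=[
    [0, 0, 0],
    [0, 0, 0.002],
    [0, 0, 0.004],
    [0, 0, 0.08],
    [0, 0, 0.16],
    [0.032, -0.07, 0.16],
    [0.064, -0.14, 0.16],
    [0.096, -0.21, 0.16],
  ],
  yaw=[0, 0, 0, 0, 0, 0, 0, 0],
)

```text
time: 16.38
tool_pos: [0.4383, 0.13, 0.3017]
tcp_rot: [-3.141, -0.024, -0.003]
wrist_force: [0.2, 0.1, -0.5]
width: 0.211
grip_force: 0.0
```

Call:
drive_tool(
  claw=[18, 18, 18, 18, 18, 18, 18, 18],
  slide=[
    [0.032, -0.07, 0],
    [0.064, -0.14, 0],
    [0.096, -0.21, 0],
    [0.128, -0.28, 0],
    [0.156, -0.341, 0],
    [0.156, -0.341, 0],
    [0.156, -0.341, -0.06],
    [0.156, -0.341, -0.11],
  ],
  yaw=[0, 0, 0, 0, 0, 0, 0, 0],
)

```text
time: 17.05
tool_pos: [0.5167, -0.0407, 0.246]
tcp_rot: [3.141, 0.016, 0.005]
wrist_force: [-0.0, -0.2, -1.3]
width: 0.21
grip_force: 0.0
```

```bash
python3 - <<'E'
from h import *
s=bot.read_state();print(s['tool_pos'],s['tcp_rot'],s['wrist_force'])
c=bot.read_camera('wrist'); meas(c)
c=bot.read_camera('top'); meas(c);cv2.imwrite('pics/t6.png',c['color'][...,::-1])
E
```

```text
[ 0.51666126 -0.04068227  0.24598157] [3.14132582 0.01622368 0.00458544] [-0.0156762  -0.2120115  -1.29174864]
green [ 0.6196 -0.0305  0.0758  0.4413] 0.64 74062
orange [0.405  0.1417 0.0869 0.0794] 8.59 2986
h 0.063 hsv [ 19.  45. 120.] [ 0.5172 -0.0177  0.1062  0.1597] 0.77 plane [ 0.5166 -0.0163  0.1108  0.161 ] 0.93 31716
h 0.0622 hsv [ 17.  33. 236.] [ 0.4787 -0.041   0.0214  0.0246] 1.22 plane [ 0.4826 -0.041   0.0277  0.0246] 0.6 1556
h 0.0573 hsv [ 16.  48. 103.] [0.409  0.1815 0.0148 0.0633] 89.31 plane [0.416  0.1666 0.0277 0.0667] 69.82 1646
green [0.6317 0.0481 0.1035 0.5966] 0.78 5338
orange [0.391  0.116  0.1011 0.1366] 1.51 1584
orange [ 0.3952 -0.2136  0.1041  0.0864] 0.42 1001
h 0.0584 hsv [ 19.  55. 182.] [ 0.7953 -0.2406  0.2972  0.0078] 89.66 plane [ 0.7929 -0.24    0.0116  0.2975] 0.21 280
h 0.0667 hsv [43. 57. 66.] [0.5134 0.0454 0.1089 0.0297] 1.81 plane [0.5135 0.0455 0.1084 0.0296] 1.77 422
h 0.0618 hsv [ 20.  52. 236.] [ 0.4861 -0.0485  0.0381  0.103 ] 1.67 plane [ 0.4863 -0.0483  0.0379  0.1026] 1.64 380
h 0.0617 hsv [ 18.  66. 112.] [0.3901 0.2345 0.0955 0.1221] 1.51 plane [0.3902 0.2337 0.0951 0.122 ] 1.6 1218
h 0.0619 hsv [177. 127. 232.] [ 0.2533 -0.3863  0.0989  0.1205] 77.02 plane [ 0.2538 -0.3834  0.1005  0.1207] 76.8 1143
```

View pics/t6.png

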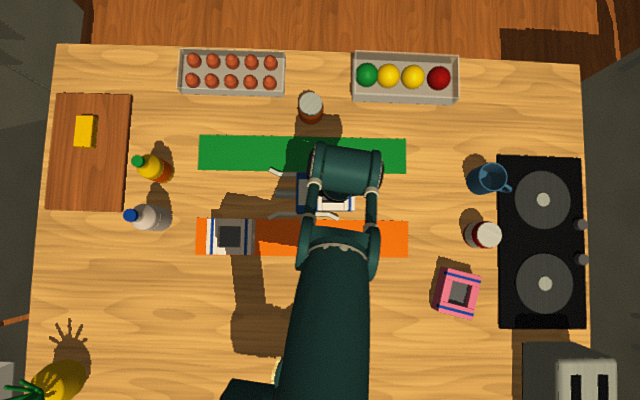

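A lies on the orange mat at (231,236), and B is still on the gauge under the arm. Descending into B and pulling it out.

Call:
drive_tool(
  claw=[18, 18, 18, 29, 29, 29, 29, 29],
  slide=[
    [0, 0, -0.025],
    [0, 0, -0.04],
    [0, 0, -0.046],
    [0, 0, -0.046],
    [0, 0, -0.046],
    [0, -0.006, -0.046],
    [0, -0.012, -0.046],
    [0, -0.022, -0.046],
  ],
  yaw=[0, 0, 0, 0, 0, 0, 0, 0],
)

```text
time: 17.82
tool_pos: [0.5163, -0.0505, 0.2235]
tcp_rot: [-3.141, -0.021, -0.002]
wrist_force: [-0.6, 3.0, 1.4]
width: 0.336
grip_force: 1.7
```

Call:
drive_tool(
  claw=[29, 29, 29, 29, 29, 29, 29, 29],
  slide=[
    [0, -0.02, 0],
    [0, -0.04, 0],
    [0.001, -0.065, 0],
    [0.001, -0.09, 0],
    [0.002, -0.115, 0],
    [0.002, -0.14, 0],
    [0.003, -0.165, 0],
    [0.003, -0.185, 0],
  ],
  yaw=[0, 0, 0, 0, 0, 0, 0, 0],
)

```text
time: 18.48
tool_pos: [0.5174, -0.1449, 0.2227]
tcp_rot: [3.141, 0.019, -0.0]
wrist_force: [-0.2, 4.0, 1.1]
width: 0.343
grip_force: 1.7
```

Call:
drive_tool(
  claw=[29, 29, 29, 29, 33, 36, 45, 45],
  slide=[
    [0, -0.02, 0],
    [0, -0.034, 0],
    [0, -0.034, 0.002],
    [0, -0.03, 0.002],
    [0, -0.028, 0.002],
    [0, -0.028, 0.001],
    [0, -0.028, -0.001],
    [0, -0.028, -0.002],
  ],
  yaw=[0, 0, 0, 0, 0, 0, 0, 0],
)

```text
time: 19.15
tool_pos: [0.5176, -0.1571, 0.2232]
tcp_rot: [3.141, 0.022, -0.001]
wrist_force: [-6.0, -1.6, 14.3]
width: 0.413
grip_force: 22.2
```

```bash
python3 - <<'E'
from h import *
s=bot.read_state();print(s['tool_pos'],s['tcp_rot'],s['wrist_force'],s['width'])
c=bot.read_camera('wrist'); meas(c)
c=bot.read_camera('top'); meas(c)
E
```

```text
[ 0.51760834 -0.15707543  0.2232212 ] [ 3.14076960e+00  2.19232112e-02 -8.77784195e-04] [-5.98171605 -1.56676142 14.28925297] 0.41276833485197795
green [ 0.6149 -0.1011  0.0671  0.2995] 0.11 56777
orange [0.4136 0.0399 0.053  0.0916] 38.14 2863
h 0.0625 hsv [ 17.  47. 125.] [ 0.5336 -0.1569  0.065   0.1195] 0.74 plane [ 0.5338 -0.1569  0.0691  0.1187] 0.79 23638
h 0.0547 hsv [105. 167.  58.] [0.4813 0.0225 0.0443 0.0046] 0.68 plane [0.4824 0.0109 0.0126 0.0567] 70.63 987
h 0.0622 hsv [ 17.  36. 224.] [ 0.4796 -0.1573  0.0228  0.0502] 1.37 plane [ 0.4837 -0.1573  0.0299  0.0501] 0.78 4063
green [0.6314 0.0761 0.1034 0.5406] 0.83 6144
orange [0.3925 0.0308 0.1034 0.3057] 0.78 3629
h 0.0583 hsv [ 20.  54. 189.] [ 0.7955 -0.2408  0.0082  0.2974] 0.12 plane [ 0.7929 -0.24    0.0118  0.2976] 0.26 277
h 0.0666 hsv [105.  71.  72.] [0.5133 0.0406 0.0397 0.1093] 89.8 plane [0.5136 0.0407 0.0398 0.1096] 89.76 606
h 0.0614 hsv [ 18.   64.5 139. ] [ 0.5158 -0.1198  0.0934  0.0418] 0.75 plane [ 0.5157 -0.1194  0.0931  0.0409] 1.06 322
h 0.0618 hsv [ 21.  50. 240.] [ 0.4794 -0.1926  0.0308  0.0579] 15.73 plane [ 0.4794 -0.1926  0.0308  0.0579] 15.61 185
h 0.0617 hsv [ 20.  61. 153.] [0.3902 0.2342 0.0954 0.1219] 1.61 plane [0.3902 0.2338 0.0951 0.1219] 1.6 1215
h 0.0619 hsv [177. 123. 238.] [ 0.2532 -0.3853  0.0969  0.1211] 76.22 plane [ 0.2538 -0.3835  0.1004  0.1207] 76.8 1147
```

Call:
drive_tool(
  claw=[45, 45, 45, 45, 45, 45, 45, 45],
  slide=[
    [0.01, 0, 0.001],
    [0.04, 0, 0.001],
    [0.075, 0, 0.001],
    [0.11, 0, 0.001],
    [0.145, 0, 0.001],
    [0.18, 0, 0.001],
    [0.215, 0, 0.001],
    [0.235, 0, 0.001],
  ],
  yaw=[0, 0, 0, 0, 0, 0, 0, 0],
)

```text
time: 19.92
tool_pos: [0.6361, -0.1566, 0.2233]
tcp_rot: [3.141, 0.022, -0.001]
wrist_force: [-7.1, -0.6, 10.9]
width: 0.412
grip_force: 22.4
```

Call:
drive_tool(
  claw=[45, 45],
  slide=[
    [0, 0, 0],
    [0, 0, 0],
  ],
  yaw=[0, 0],
)

```text
time: 20.08
tool_pos: [0.6367, -0.1566, 0.2234]
tcp_rot: [3.141, 0.021, 0.007]
wrist_force: [4.0, -0.1, 2.4]
width: 0.412
grip_force: 20.9
```

```bash
python3 - <<'E'
from h import *
s=bot.read_state();print(s['tool_pos'],s['tcp_rot'],s['wrist_force'],s['width'])
c=bot.read_camera('wrist'); meas(c)
c=bot.read_camera('top'); meas(c)
E
```

```text
[ 0.63666635 -0.15660563  0.22341189] [3.14105057 0.02145424 0.00719824] [ 3.95157029 -0.10306587  2.40557789] 0.41243970561409943
green [ 0.6329 -0.0036  0.1039  0.184 ] 0.53 27456
green [ 0.6413 -0.2458  0.1095  0.036 ] 18.87 1756
h 0.0625 hsv [ 17.  46. 129.] [ 0.6536 -0.1563  0.0651  0.1196] 0.78 plane [ 0.6536 -0.1563  0.0691  0.1187] 0.78 23565
h 0.0622 hsv [ 17.  35. 228.] [ 0.6078 -0.1566  0.0388  0.0499] 1.12 plane [ 0.6042 -0.1567  0.0309  0.0501] 0.78 4099
h 0.0588 hsv [105. 167.  60.] [0.5526 0.0247 0.0442 0.0175] 23.89 plane [0.5607 0.0243 0.0418 0.0338] 1.43 1979
green [0.6307 0.117  0.1035 0.4588] 0.85 5358
orange [0.3924 0.0408 0.1032 0.2858] 0.86 1737
h 0.0619 hsv [ 19.  63. 153.] [ 0.6363 -0.1169  0.0974  0.0362] 0.11 plane [ 0.6354 -0.1174  0.0979  0.0359] 0.99 213
h 0.0665 hsv [105.  66.  63.] [0.5135 0.0406 0.0397 0.1097] 89.75 plane [0.5136 0.0406 0.0398 0.1097] 89.68 609
h 0.0617 hsv [ 21.  51. 240.] [0.39   0.2349 0.0956 0.1218] 1.28 plane [0.3902 0.2338 0.0951 0.122 ] 1.6 1218
h 0.062 hsv [176. 119. 242.] [ 0.2538 -0.3858  0.0985  0.1197] 78.07 plane [ 0.2542 -0.3835  0.1009  0.12  ] 77.1 1144
```

Call:
drive_tool(
  claw=[45, 45, 45, 29, 18, 18, 18, 18],
  slide=[
    [-0.002, 0, 0],
    [-0.004, 0, 0],
    [-0.004, 0, 0],
    [-0.004, 0, 0],
    [-0.004, 0, 0.002],
    [-0.004, 0, 0.004],
    [-0.004, 0, 0.08],
    [-0.004, 0, 0.16],
  ],
  yaw=[0, 0, 0, 0, 0, 0, 0, 0],
)

```text
time: 20.85
tool_pos: [0.6296, -0.1566, 0.297]
tcp_rot: [-3.138, -0.02, 0.021]
wrist_force: [1.9, -0.1, 0.1]
width: 0.21
grip_force: 0.0
```

Call:
drive_tool(
  claw=[18, 18, 18, 18, 18, 18],
  slide=[
    [0, 0, 0.08],
    [0, 0, 0.15],
    [-0.07, -0.04, 0.15],
    [-0.14, -0.08, 0.15],
    [-0.21, -0.12, 0.15],
    [-0.28, -0.16, 0.15],
  ],
  yaw=[0, 0, 0, 0, 0, 0],
)

```text
time: 21.35
tool_pos: [0.4903, -0.2372, 0.3759]
tcp_rot: [-3.14, -0.022, 0.006]
wrist_force: [-0.4, -0.3, -0.1]
width: 0.211
grip_force: 0.0
```

```bash
python3 - <<'E'
from h import *
s=bot.read_state();print(s['tool_pos'],s['tcp_rot'],s['wrist_force'],s['width'])
c=bot.read_camera('wrist'); print('wrist');meas(c)
for n in('top','side'):
    c=bot.read_camera(n); print(n);meas(c);cv2.imwrite(f'pics/{n}7.png',c['color'][...,::-1])
E
```

```text
[ 0.49033312 -0.23715304  0.37587464] [-3.14023586 -0.02173729  0.00603127] [-0.38570292 -0.30820685 -0.1208929 ] 0.2109316519606046
wrist
green [0.6199 0.0104 0.2195 0.0808] 89.12 12939
green [ 0.6214 -0.234   0.0733  0.0319] 0.0 2426
orange [0.392  0.0857 0.1034 0.1842] 0.91 7071
h 0.0625 hsv [17. 49. 96.] [ 0.6147 -0.1572  0.059   0.1202] 0.74 plane [ 0.613  -0.1576  0.0575  0.1206] 0.01 7278
h 0.0632 hsv [100. 112.  49.] [ 0.5697 -0.4379  0.0241  0.0722] 89.99 plane [ 0.5697 -0.4388  0.0737  0.0387] 0.09 1454
h 0.0666 hsv [104. 143.  77.] [0.5137 0.0416 0.1105 0.0423] 0.83 plane [0.5135 0.0385 0.1111 0.055 ] 0.8 5887
h 0.0638 hsv [16. 64. 78.] [ 0.4233 -0.427   0.0239  0.0676] 68.93 plane [ 0.4212 -0.428   0.0411  0.072 ] 68.55 1058
top
green [0.6304 0.1184 0.1032 0.4559] 0.9 5353
orange [ 0.3932 -0.0396  0.1041  0.4351] 0.7 5540
h 0.0579 hsv [ 19.  55. 182.] [ 0.7955 -0.2412  0.2976  0.0081] 89.94 plane [ 0.7933 -0.2399  0.011   0.2975] 0.21 279
h 0.0616 hsv [ 18.  69. 106.] [ 0.633  -0.1583  0.0977  0.1178] 0.98 plane [ 0.632  -0.1578  0.0985  0.1165] 1.01 1117
h 0.0664 hsv [10
[... 293 characters left out ...]
 0.88 1007
h 0.0571 hsv [ 18.  33. 221.] [ 0.7944 -0.2375  0.2979  0.0097] 89.73 plane [ 0.7891 -0.2315  0.0141  0.3061] 0.1 167
h 0.0614 hsv [173. 100. 252.] [ 0.2517 -0.3834  0.1024  0.1219] 76.1 plane [ 0.2512 -0.3778  0.114   0.1248] 76.82 590
h 0.0608 hsv [ 17.  53. 140.] [ 0.6318 -0.1567  0.0988  0.1233] 0.29 plane [ 0.6282 -0.15    0.1036  0.1292] 0.54 628
h 0.0602 hsv [ 11.  203.5 139. ] [0.743  0.0398 0.0693 0.0458] 48.65 plane [0.7392 0.0447 0.0684 0.0547] 41.45 156
h 0.0651 hsv [106. 165. 100.] [0.5122 0.0427 0.1107 0.043 ] 0.62 plane [0.5107 0.0466 0.1143 0.0516] 1.12 501
h 0.062 hsv [ 18.  51. 149.] [0.3899 0.2353 0.0977 0.1225] 0.42 plane [0.3885 0.2382 0.1002 0.1274] 0.91 1376
```

View pics/side7.png

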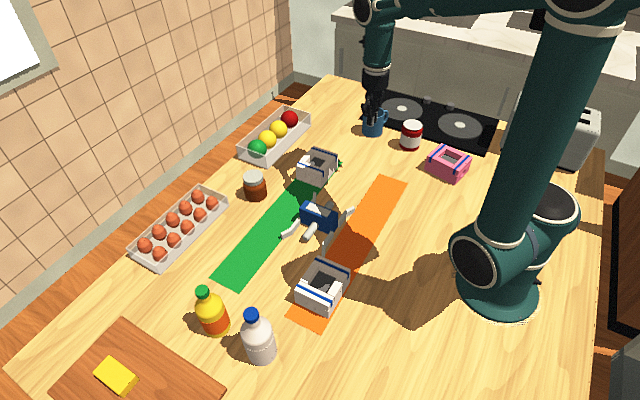

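B lies about 2 mm robot-side of the green mat's mid-line, which leaves only about 1.5 mm of margin at the mat edge. I'll nudge it +2 mm.

Call:
drive_tool(
  claw=[18, 18, 18, 18, 18, 18, 18, 18],
  slide=[
    [0.07, 0.04, 0],
    [0.14, 0.08, 0],
    [0.21, 0.12, 0],
    [0.285, 0.16, 0],
    [0.285, 0.16, 0],
    [0.285, 0.16, -0.08],
    [0.285, 0.16, -0.16],
    [0.285, 0.16, -0.23],
  ],
  yaw=[0, 0, 0, 0, 0, 0, 0, 0],
)

```text
time: 22.17
tool_pos: [0.6358, -0.1558, 0.2598]
tcp_rot: [-3.141, -0.023, 0.002]
wrist_force: [-0.9, 0.2, -0.8]
width: 0.211
grip_force: 0.0
```

Call:
drive_tool(
  claw=[18, 18, 18],
  slide=[
    [0, 0, -0.04],
    [0, 0, -0.068],
    [0, 0, -0.068],
  ],
  yaw=[0, 0, 0],
)

```text
time: 22.42
tool_pos: [0.6337, -0.1559, 0.2232]
tcp_rot: [-3.139, -0.021, 0.013]
wrist_force: [-0.8, -0.1, 0.1]
width: 0.213
grip_force: 0.0
```

Call:
drive_tool(
  claw=[26, 31, 33, 36, 45, 45, 45, 45],
  slide=[
    [0, 0, 0.003],
    [0, 0, 0.003],
    [0, 0, 0.003],
    [0, 0, 0.001],
    [0, 0, -0.001],
    [0, 0, -0.001],
    [0, 0, -0.001],
    [0, 0, -0.001],
  ],
  yaw=[0, 0, 0, 0, 0, 0, 0, 0],
)

```text
time: 23.08
tool_pos: [0.6355, -0.1572, 0.228]
tcp_rot: [3.141, 0.02, 0.0]
wrist_force: [-0.7, 0.2, -0.7]
width: 0.532
grip_force: 0.0
```

Call:
drive_tool(
  claw=[45, 45, 45, 45, 29, 18, 18, 18],
  slide=[
    [0.002, 0, 0],
    [0.004, 0, 0],
    [0.004, 0, 0],
    [0.004, 0, 0],
    [0.004, 0, 0],
    [0.004, 0, 0.002],
    [0.004, 0, 0.004],
    [0.004, 0, 0.004],
  ],
  yaw=[0, 0, 0, 0, 0, 0, 0, 0],
)

```text
time: 23.75
tool_pos: [0.6376, -0.1572, 0.2301]
tcp_rot: [3.141, 0.02, 0.001]
wrist_force: [-0.3, -0.2, -0.4]
width: 0.208
grip_force: 0.0
```

Call:
drive_tool(
  claw=[18, 18, 18, 18, 18, 18, 18, 18],
  slide=[
    [0, 0, 0.07],
    [0, 0, 0.15],
    [0, 0, 0.23],
    [0, 0, 0.31],
    [-0.08, -0.08, 0.31],
    [-0.15, -0.15, 0.31],
    [-0.22, -0.22, 0.31],
    [-0.28, -0.28, 0.31],
  ],
  yaw=[0, 0, 0, 0, 0, 0, 0, 0],
)

```text
time: 24.42
tool_pos: [0.5184, -0.2756, 0.3855]
tcp_rot: [3.141, 0.022, 0.002]
wrist_force: [0.6, -0.3, -0.4]
width: 0.211
grip_force: 0.0
```

```bash
python3 - <<'E'
from h import *
s=bot.read_state();print(s['time'],s['tool_pos'],s['wrist_force'],s['width'])
for n in('top','side'):
    c=bot.read_camera(n); print(n);meas(c);cv2.imwrite(f'pics/{n}8.png',c['color'][...,::-1])
E
```

```text
24.4167 [ 0.51842296 -0.27563018  0.38549964] [ 0.556707   -0.33016899 -0.41847247] 0.21112219329220794
top
green [0.6307 0.1213 0.1034 0.4501] 0.83 5348
orange [ 0.3931 -0.0396  0.1038  0.4352] 0.79 5548
h 0.0582 hsv [ 19.5  55.  184.5] [ 0.7953 -0.2413  0.2981  0.0075] 89.67 plane [ 0.7924 -0.2399  0.2975  0.0107] 89.51 272
h 0.0616 hsv [ 17.  69. 107.] [ 0.6331 -0.158   0.0973  0.1178] 1.05 plane [ 0.6318 -0.1578  0.0989  0.1165] 1.02 1120
h 0.0663 hsv [105.  60.  95.] [0.5136 0.0407 0.0397 0.1099] 89.78 plane [0.5136 0.0407 0.0398 0.1096] 89.76 605
h 0.0616 hsv [ 19.  63. 147.] [0.3901 0.2346 0.0955 0.1221] 1.49 plane [0.3902 0.2337 0.0951 0.122 ] 1.6 1218
side
green [0.631  0.1128 0.1038 0.4693] 0.65 3828
orange [0.3916 0.0962 0.1019 0.2113] 0.9 929
h 0.0574 hsv [ 18.  33. 224.] [ 0.7949 -0.2386  0.0091  0.2998] 0.18 plane [ 0.7898 -0.2323  0.0127  0.3045] 0.07 163
h 0.0613 hsv [172.   97.  253.5] [ 0.2513 -0.3849  0.1064  0.1229] 76.28 plane [ 0.2531 -0.3778  0.1168  0.1236] 79.74 588
h 0.0607 hsv [ 16.  53. 142.] [ 0.6324 -0.1562  0.0993  0.1231] 0.69 plane [ 0.6285 -0.1505  0.1027  0.1289] 0.95 628
h 0.0594 hsv [ 11. 204. 138.] [0.7422 0.0408 0.0693 0.0453] 47.33 plane [0.7372 0.0465 0.0685 0.0554] 45.65 159
h 0.065 hsv [106. 163. 108.] [0.512  0.0435 0.0429 0.1105] 89.78 plane [0.5107 0.047  0.1143 0.052 ] 0.85 498
h 0.0621 hsv [ 21.  47. 193.] [0.3899 0.2351 0.0977 0.1255] 0.64 plane [0.3886 0.2381 0.1003 0.127 ] 0.77 1375
```

View pics/top8.png

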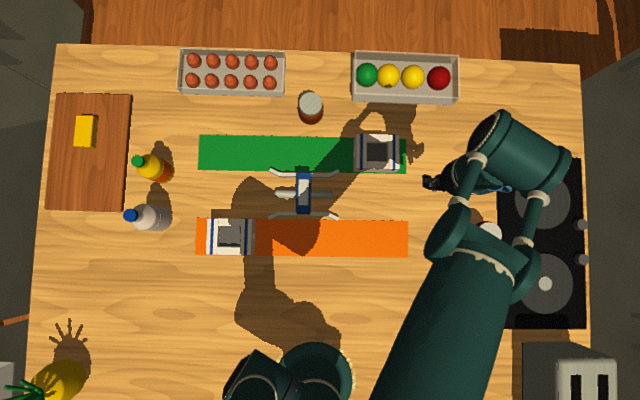

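Top view: A at (231,236) on the orange mat and B at (377,153) on the green mat. The nudge grip rode too high and B did not move, so I'll retry a little lower.

Call:
drive_tool(
  claw=[18, 18, 18, 18, 18, 18, 18, 18],
  slide=[
    [0.06, 0.06, 0],
    [0.12, 0.12, 0],
    [0.18, 0.18, 0],
    [0.234, 0.237, 0],
    [0.234, 0.237, 0],
    [0.234, 0.237, -0.08],
    [0.234, 0.237, -0.16],
    [0.234, 0.237, -0.24],
  ],
  yaw=[0, 0, 0, 0, 0, 0, 0, 0],
)

```text
time: 25.18
tool_pos: [0.6377, -0.1555, 0.2648]
tcp_rot: [3.141, 0.023, 0.005]
wrist_force: [0.3, 0.6, 0.6]
width: 0.209
grip_force: 0.0
```

Call:
drive_tool(
  claw=[18, 18, 18, 29, 29, 29],
  slide=[
    [0, 0, -0.05],
    [0, 0, -0.08],
    [0, 0, -0.084],
    [0, 0, -0.084],
    [0, 0, -0.084],
    [0, 0, -0.084],
  ],
  yaw=[0, 0, 0, 0, 0, 0],
)

```text
time: 25.68
tool_pos: [0.6379, -0.1567, 0.2252]
tcp_rot: [3.14, 0.021, 0.006]
wrist_force: [-0.2, -0.5, 0.7]
width: 0.338
grip_force: 0.0
```

Call:
drive_tool(
  claw=[29, 33, 36, 45, 45, 45],
  slide=[
    [0, 0, -0.004],
    [0, 0, -0.005],
    [0, 0, -0.006],
    [0, 0, -0.008],
    [0, 0, -0.009],
    [0, 0, -0.009],
  ],
  yaw=[0, 0, 0, 0, 0, 0],
)

```text
time: 26.18
tool_pos: [0.6376, -0.157, 0.2219]
tcp_rot: [3.14, 0.02, 0.005]
wrist_force: [-3.7, 0.1, 12.9]
width: 0.4
grip_force: 21.2
```

Gripped and pressing down. Shifting +2 mm, then release and retreat.

Call:
drive_tool(
  claw=[45, 45, 45, 45, 29, 18, 18, 18],
  slide=[
    [0.002, 0, 0],
    [0.004, 0, 0],
    [0.005, 0, 0],
    [0.005, 0, 0],
    [0.005, 0, 0],
    [0.005, 0, 0.002],
    [0.005, 0, 0.004],
    [0.005, 0, 0.004],
  ],
  yaw=[0, 0, 0, 0, 0, 0, 0, 0],
)

```text
time: 26.85
tool_pos: [0.6393, -0.1565, 0.2206]
tcp_rot: [3.141, 0.02, 0.001]
wrist_force: [-0.1, -0.1, -0.4]
width: 0.213
grip_force: 0.0
```

Call:
drive_tool(
  claw=[18, 18, 18, 18, 18, 18, 18, 18],
  slide=[
    [0, 0, 0.07],
    [0, 0, 0.15],
    [0, 0, 0.23],
    [0, 0, 0.31],
    [-0.08, -0.08, 0.31],
    [-0.15, -0.15, 0.31],
    [-0.22, -0.22, 0.31],
    [-0.28, -0.28, 0.31],
  ],
  yaw=[0, 0, 0, 0, 0, 0, 0, 0],
)

```text
time: 27.52
tool_pos: [0.5202, -0.2749, 0.3753]
tcp_rot: [3.141, 0.023, 0.001]
wrist_force: [0.3, -0.3, 0.0]
width: 0.209
grip_force: 0.0
```

Call:
drive_tool(
  claw=[18, 18],
  slide=[
    [0, 0, 0],
    [0, 0, 0],
  ],
  yaw=[0, 0],
)

```text
time: 27.68
tool_pos: [0.5199, -0.2758, 0.375]
tcp_rot: [-3.141, -0.014, 0.0]
wrist_force: [0.5, 0.4, -0.1]
width: 0.208
grip_force: 0.0
```

```bash
python3 - <<'E'
from h import *
s=bot.read_state();print(s['time'],s['tool_pos'],s['wrist_force'],s['width'])
for n in('top','side'):
    c=bot.read_camera(n); print(n);meas(c)
E
```

```text
27.6833 [ 0.5199122  -0.27579031  0.37504327] [ 0.53788849  0.39551627 -0.12430481] 0.20811468978457107
top
green [0.6311 0.0967 0.1034 0.4994] 0.83 5362
orange [ 0.3932 -0.0368  0.1042  0.4406] 0.67 5547
h 0.0586 hsv [ 19.  55. 185.] [ 0.7957 -0.2407  0.2973  0.0084] 89.98 plane [ 0.793  -0.2399  0.0115  0.2975] 0.21 275
h 0.0617 hsv [ 17.5  69.  107. ] [ 0.6328 -0.1579  0.0978  0.1174] 0.76 plane [ 0.6318 -0.1578  0.0989  0.1165] 1.02 1120
h 0.0665 hsv [105.  63.  96.] [0.5136 0.0407 0.0398 0.1098] 89.78 plane [0.5136 0.0407 0.0398 0.1096] 89.76 604
h 0.0617 hsv [ 20.  62. 155.] [0.3901 0.2349 0.0955 0.1222] 1.51 plane [0.3902 0.2338 0.0951 0.122 ] 1.6 1213
side
green [0.6308 0.1236 0.1033 0.4476] 0.81 3821
orange [0.3911 0.0954 0.1029 0.2184] 1.02 916
h 0.057 hsv [ 18.  33. 223.] [ 0.795  -0.2384  0.3005  0.009 ] 89.9 plane [ 0.7891 -0.2323  0.0141  0.3045] 0.1 169
h 0.0615 hsv [172.  98. 254.] [ 0.2525 -0.3848  0.1022  0.122 ] 77.61 plane [ 0.2529 -0.379   0.1143  0.1236] 79.74 585
h 0.0608 hsv [ 16.  52. 142.] [ 0.6317 -0.1554  0.0972  0.1251] 0.66 plane [ 0.6288 -0.1493  0.1025  0.1307] 0.52 634
h 0.0595 hsv [ 11. 205. 140.] [0.7425 0.0405 0.0692 0.0451] 47.77 plane [0.7381 0.0456 0.0685 0.0528] 45.65 158
h 0.0651 hsv [106.  163.5 106.5] [0.5121 0.0433 0.1105 0.0429] 0.78 plane [0.5106 0.0461 0.1145 0.0504] 0.66 500
h 0.0621 hsv [ 21.   45.  201.5] [0.3899 0.2354 0.0981 0.1225] 1.13 plane [0.3887 0.2381 0.1    0.1271] 0.82 1370
```

Call:
drive_tool(
  claw=[18, 18, 18, 18, 18, 18],
  slide=[
    [-0.04, 0.06, 0],
    [-0.08, 0.12, 0],
    [-0.12, 0.18, 0],
    [-0.17, 0.238, 0],
    [-0.17, 0.238, 0],
    [-0.17, 0.238, 0],
  ],
  yaw=[0, 0, 0, 0, 0, 0],
)

```text
time: 28.28
tool_pos: [0.4361, -0.153, 0.375]
tcp_rot: [-3.141, -0.027, -0.0]
wrist_force: [1.1, -0.4, 1.0]
width: 0.209
grip_force: 0.0
```

```bash
python3 - <<'E'
from h import *
c=bot.read_camera('wrist'); np.save('w9.npy',c,allow_pickle=True)
P,d=cloud(c); hsv=cv2.cvtColor(c['color'],cv2.COLOR_RGB2HSV); G=onplane(c,d,.001)
print(bot.read_state()['tool_pos'],c['eye'])
g=(hsv[...,0]>45)&(hsv[...,0]<85)&(hsv[...,1]>100)
for y in np.arange(-.24,-.06,.02):
    m=(abs(G[...,1]-y)<.004)&(G[...,0]>.55)
    a=m&g
    top=m&(P[...,2]>.059)&(P[...,2]<.066)&(G[...,0]<.9)
    t=(abs(P[...,1]-y)<.004)&(P[...,2]>.059)&(P[...,2]<.066)&(P[...,0]>.55)
    print(round(y,3),'green x',G[a][:,0].min().round(4) if a.any() else None,G[a][:,0].max().round(4) if a.any() else None,a.sum(),'top edge x',np.percentile(P[t][:,0],[0.5,99.5]).round(4) if t.any() else None)
v=c['color'][:, :]; cv2.imwrite('pics/w9.png',v[...,::-1])
E
```

```text
[ 0.43701981 -0.15405611  0.37557832] [ 0.51390421 -0.15133665  0.34472228]
-0.24 green x 0.5854 0.6072 199 top edge x None
-0.22 green x 0.5849 0.5914 40 top edge x [0.5873 0.5902]
-0.2 green x 0.5853 0.5855 8 top edge x [0.586  0.5899]
-0.18 green x 0.5849 0.5859 12 top edge x [0.5857 0.5895]
-0.16 green x 0.5845 0.5854 10 top edge x [0.5855 0.5893]
-0.14 green x 0.5841 0.5852 16 top edge x [0.5852 0.589 ]
-0.12 green x 0.5838 0.5849 15 top edge x [0.585  0.5887]
-0.1 green x 0.5836 0.5846 16 top edge x [0.5851 0.5882]
-0.08 green x 0.5834 0.6042 192 top edge x None
```

View pics/w9.png

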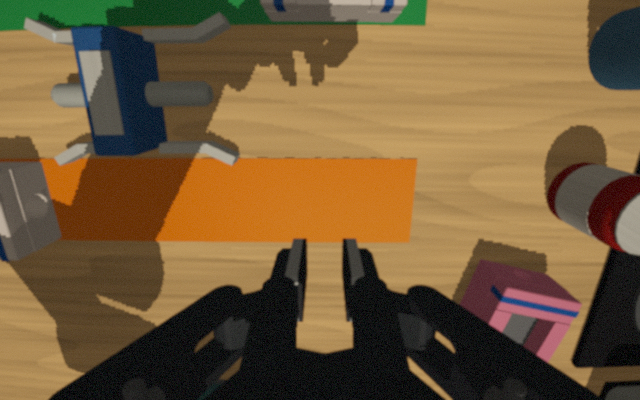

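The close view shows an unbroken green strip of about 1.5–2 mm between the cassette's near base edge and the mat edge (row ~22, columns 265–405). B is therefore fully on the green mat. Handing in.

```bash
python3 -c "
from workcell import bot
print(bot.finish_job())"
```

```text
the job is handed in; nothing more can be done
None
```

The job is handed in at about 28 s: cassette_b (the right-hand one) went fully home and is on the green mat, cassette_a (the left-hand one) stopped 30 mm short and is on the orange mat; one slip to note is that cassette_a was drawn about 5 mm off the counter for roughly half a second at its first grip, before it went on the gauge, and was set straight back down.

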